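# Open a dough sheeter for cleaning and hold its scraper off the roller

## Task

Get the bench dough sheeter ready for a colleague to wipe its rollers: first, with the red dial still at rest, turn the black gap selector until it clicks in at its orange cleaning mark. Then turn the red sprung scraper dial clockwise past its first and second clicks to the third, the orange mark, and keep hold of it there, because it springs back as soon as it is let go: you finish still holding it, with the selector still at its orange mark. Leave the ramekins, the tin and the cheese beside it where they stand.

Things in the scene. Friction and masses are not known exactly. Their poses are not given: they have to be found in the camera images.
- sheeter: white and grey bench dough sheeter, fixed, 236 mm deep (x), 268 wide (y); origin under its centre, x to its back, y to its left seen from its front, z up. Left part (y 28 to 132): control housing with a level deck at z 130, black selector at x 46, y 88, red dial at x -46, y 88. Right part (y < 28): cheeks 168 high, rollers, feed slide to 200, scraper blade to 210 when lifted
- gap_selector (a joint): black bar knob (roller gap), rad, 0 to 1.80, grows clockwise seen from above. Clicks in at 0, 0.45, 0.90, 1.35, 1.80 and stays there; 0.1 N m to get over a click. Marks: black dots growing in size, but the broad orange bar (cleaning) at 1.35. Starts in one of the first three. At value q the bar points 0.90 - q rad counter-clockwise from the sheeter's x axis
- gap_selector_grip (a point): grip point on the black selector's axis, 34 mm above the deck (z 164). The bar is 47 mm long, 13.5 thick, from 11 to 43 mm above the deck, over a round skirt of 48 mm diameter, 12 high. The point's axes are not the bar's
- gap_selector_mark (a point): the orange cleaning mark of the black selector, printed on the deck 35 mm from the knob's axis: the pointer (white line on the bar) must point at it
- scraper_dial (a joint): red bar knob, rad, grows clockwise seen from above: 0 at rest, clicks at 0.40 (small dot), 0.80 (larger dot), 1.20 (orange bar), end stop 1.36. A spring returns it to 0 from everywhere: turning it takes up to 0.20 N m, holding the third click about 0.16. It swings the scraper off the roller. At value q the bar points 0.60 - q rad counter-clockwise from the sheeter's x axis
- scraper_dial_grip (a point): grip point on the red dial's axis, 34 mm above the deck (z 164); bar and skirt have the sizes of the black knob's. The point's axes are not the bar's
- scraper_dial_mark (a point): the orange mark of the red dial's third click, printed on the deck 35 mm from its axis; the white line on the bar points at it there
- tin: fruit tin with a paper label, 76 mm across, 58 mm high; origin under its centre; a bystander
- ramekin_white: white ramekin, 77 mm across, 42 mm high; origin under its centre; a bystander
- ramekin_blue: grey-blue ramekin, 77 mm across, 42 mm high; origin under its centre; a bystander
- cheese: packet of cheese, yellow and light blue, 73x102x37 mm; origin under its centre; a bystander

How it is judged (in metres and radians):
On the way, in this order (a step that is already met when the one before it is completed fails the run):
1. the black selector clicks in at its orange mark while the red dial is at rest (value of joint gap_selector between 1.22 and 1.48 rad and value of joint scraper_dial below 0.2 rad), for 0.3 s.
2. the red dial is turned past two clicks to its third and held (value of joint scraper_dial above 1.08 rad and contact force between the fingers and sheeter above 0.5 N), for 0.3 s.
At the end, for the whole second after the job is handed in: the fingers hold the red dial at its third click (joint at least 1.08 rad, third click at 1.20, stop at 1.36), touching the machine, and the black selector stands at its orange mark (1.35 rad, within 0.13) (all of step 2 and value of joint gap_selector between 1.22 and 1.48 rad); the arm keeps its last pose, push and grip.
It fails at once if a bystander is moved by more than 3 cm (distance of any of tin, ramekin_white, ramekin_blue, cheese from where it was at the start of the episode above 0.03 m).
It also fails if it takes over 45 s, if anything falls off the work surface, if the arm or the gripper's body presses on something with over 40 N, if the wrist force passes 120 N, or if a joint passes its speed limit or range.

## Robot

A 6-joint arm with a two-finger parallel gripper is mounted at the origin on a cart in front of the work surface, level with it; the furniture and walls round the work are solid. World frame = base frame: x ahead of the robot, y to its left, z up, the work surface at z = 0. Lengths are in mm, angles in rad, forces in N, time in s.
With the tool pointing down it reaches from about 350 to 875 mm from the base axis. Payload 4.2 kg.
Tool frame: the origin (TCP) lies between the finger pads; the fingertips stand 25 mm ahead of it and the grasp point (between the pads) lies 6 mm ahead of it; z points along the fingers, y is the line along which they close (so a half turn about z gives the same grasp; the last joint's range is limited). The gripper opens to 85 mm and grips with 20 to 120 N. Pads are 22 mm wide; open, the fingers measure 114 mm over their backs; the gripper's body (76 mm by 85 mm) begins 54 mm behind the grasp point. The pads swing forward as they close: fully open they stand 13 mm farther back than shut.
Start: joints at [1.46, 0.385, 0.008, 0, -1.194, -0.259], TCP at [225.86, 582.74, 230.512] pointing down, gripper open.
Joint ranges: [-3.14, 3.14], [-1.21, 2.06], [-1.07, 1.41], [-3.16, 2.05], [-2.99, -0.16], [-3.1, 3.1]. Speed limits (rad/s): [2.79, 2.79, 3.14, 3.14, 3.14, 3.14].

## Interface

Orientations are given as a unit quaternion [x, y, z, w].
In Python, from bench import read_state, imaging, workorder, nets gives the robot as it stands.
- The arm moves only by the tool apply_moves, never from a script. Its argument "rows" is a list of rows, each an object with "hand": the opening, from -1 (shut) to 1 (fully open); "delta_pos": the shift along the tool's x, y, z in mm, a list of three; "yaw": the turn about the tool's z in rad. A call has 1 to 12 rows; each row is the pose to reach, as a shift and turn from the pose commanded when the call began, along the tool's axes at that moment; what a row does not reach only later rows make up. A row lasts 1/12 s, in which the tool goes at most 41.7 mm and 7.16 degrees, less where a joint would pass 70% of its speed; a pose out of reach is approached as far as the arm can. A call with a gripper value outside its range is refused whole. The fingers move at their own pace and stop on an object; the grip force is fixed at half the most. Time passes only in rows, so rows that repeat a pose let the fingers close. It gives the time, the measured TCP pose, the force, the opening and the grip force at its end, in the units of the state.
- read_state(): the state, without advancing time (a new reading comes with each control period).
- imaging.get_image(name): name is "scene" or "top"; returns a dict with "pixels" (420x560x3 uint8, red, green, blue), "fx", "fy", "cx", "cy" (pixels), "xyz" and "rotation" of the camera in the world. Camera axes: x right, y down, z forward; pixel columns grow to the right and rows downward; lengths in mm; the calibration is good to about 2 mm. A picture is of the moment at which its call begins. There is no depth.
- workorder.job_done(): hands the job in; it is judged then, once.
Trained networks look in the newest picture that a camera, given by its name, has taken for a name from the list of things; names that differ only in an ending like _2 or _b are one class to them, and where a whole thing is asked for, a point or a joint stands for the part that bears it (a point fixed in the world has none). Each returns a list of dicts, best first, with "score" (0 to 1); they miss things now and then, are a little off and sometimes report something else, mostly with a low value. They report only what shows in the picture. A call takes as long as a camera call.
- nets.find_in(camera, query): "location" ([row, column] in pixels, amid what is visible of it).
- nets.pinpoint(camera, query): "location" ([row, column] in pixels: a listed point, or the origin of a listed thing).
The state is a dict: "clock": time; "joints": joint angles; "joint_vel": joint speeds; "joint_efforts": joint torques, N m; "position": TCP position; "ee_rot": TCP orientation; "contact_force": force on the tool from outside, world axes, zero at the start; "wrist_torque": the same for the moment, N m; "gripper_width": finger opening in mm; "grasp_force": force on a finger pad.
Only numpy, scipy, OpenCV 4.12 (cv2) and the standard library are available. Lean on these libraries where they do the work, as an engineer would, in place of code of your own. Each camera call takes 0.05 s, during which the arm holds its last target. There are 200 camera calls.

## Working session

There is one attempt and no reset: what is moved stays moved. The work goes in short steps, Python scripts to look and compute and a tool call to move; the robot and the scene stay as the last step left them, time stands still between calls to the robot, and variables do not carry over. Pictures are saved under pics/ and viewed, at most 10 in all, crops included, and the job is handed in when it is done.

Besides the shell and the picture viewer there is one more tool, called after "Call:" by a JSON object that holds its "op" and its "data", one argument or row to a line. apply_moves: Moves the arm, as the interface text tells. Its arguments: {"type":"object","properties":{"rows":{"type":"array"}},"required":["rows"]}

```bash
mkdir -p pics; cat > h.py <<'E'
import numpy as np, cv2
from bench import read_state, imaging, workorder, nets
from scipy.spatial.transform import Rotation as R
def rot(c):
    r=np.array(c["rotation"],float)
    return r if r.shape==(3,3) else R.from_quat(r).as_matrix()
def ray(c,rc):
    d=rot(c)@np.array([(rc[1]-c["cx"])/c["fx"],(rc[0]-c["cy"])/c["fy"],1]); return np.array(c["xyz"],float),d
def atz(c,rc,z):
    o,d=ray(c,rc); return o+d*(z-o[2])/d[2]
def proj(c,p):
    q=rot(c).T@(np.array(p,float)-np.array(c["xyz"])); return np.array([c["cy"]+c["fy"]*q[1]/q[2],c["cx"]+c["fx"]*q[0]/q[2]])
E
python3 - <<'E'
from h import *
Z={"sheeter":0,"gap_selector_grip":164,"gap_selector_mark":130,"scraper_dial_grip":164,"scraper_dial_mark":130,"tin":0,"ramekin_white":0,"ramekin_blue":0,"cheese":0}
for n in ["scene","top"]:
    c=imaging.get_image(n); cv2.imwrite(f"pics/{n}0.png",c["pixels"][:,:,::-1]); print(n,c["xyz"],c["fx"])
    for q,z in Z.items():
        for r in nets.pinpoint(n,q)[:2]: print(q,round(r["score"],2),np.round(r["location"]),np.round(atz(c,r["location"],z)))
s=read_state(); print(s["position"],s["ee_rot"],s["gripper_width"],R.from_quat(s["ee_rot"]).as_matrix().round(3))
E
```

```text
scene [ 905.32842732 -751.61594708 1146.27968601] 491.6316903048676
sheeter 0.67 [315. 195.] [ 516. -487.    0.]
gap_selector_grip 0.94 [265. 227.] [ 567. -395.  164.]
gap_selector_mark 0.59 [284. 234.] [ 596. -415.  130.]
scraper_dial_grip 0.83 [248. 193.] [ 478. -397.  164.]
scraper_dial_mark 0.78 [262. 203.] [ 505. -404.  130.]
scraper_dial_mark 0.44 [198. 297.] [ 610. -143.  130.]
tin 0.8 [198. 292.] [559. -70.   0.]
ramekin_white 0.9 [164. 318.] [568.  68.   0.]
ramekin_blue 0.65 [239. 269.] [ 568. -217.    0.]
cheese 0.94 [311. 286.] [ 704. -370.    0.]
top [ 484.47667551 -216.01245367 1251.71281704] 513.453103485018
gap_selector_grip 0.59 [214. 372.] [ 571. -402.  164.]
gap_selector_mark 0.92 [200. 375.] [ 604. -416.  130.]
gap_selector_mark 0.59 [215. 368.] [ 571. -400.  130.]
scraper_dial_grip 0.85 [256. 365.] [ 481. -390.  164.]
scraper_dial_mark 0.72 [245. 372.] [ 505. -409.  130.]
tin 0.61 [222. 224.] [553. -70.   0.]
ramekin_white 0.98 [208. 166.] [582.  72.   0.]
ramekin_blue 0.7 [213. 279.] [ 578. -204.    0.]
cheese 0.74 [165. 348.] [ 702. -369.    0.]
cheese 0.64 [245. 371.] [ 506. -431.    0.]
[225.86300897 582.72833066 230.51937218] [ 9.82955270e-01 -1.83844871e-01 -1.48481642e-06  2.29679844e-06] 85.32419029023157 [[ 0.932 -0.361 -0.   ]
 [-0.361 -0.932 -0.   ]
 [-0.     0.    -1.   ]]
```

View pics/scene0.png

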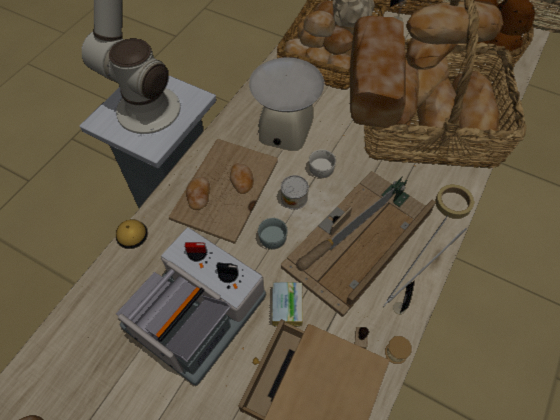

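View pics/top0.png

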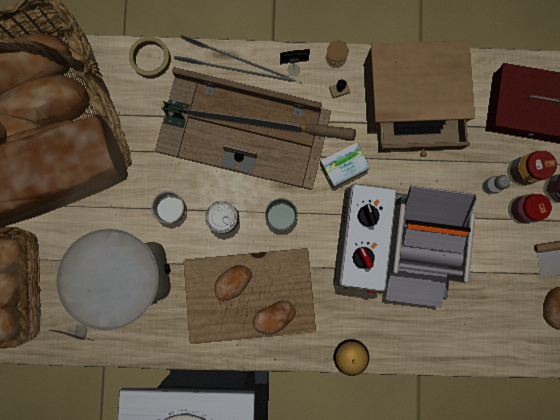

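```bash
python3 - <<'E'
from h import *
a=cv2.imread("pics/top0.png")[175:300,330:410]; b=cv2.imread("pics/scene0.png")[225:305,165:275]
a=cv2.resize(a,None,fx=4.6,fy=4.6,interpolation=cv2.INTER_CUBIC); b=cv2.resize(b,None,fx=3.8,fy=3.8,interpolation=cv2.INTER_CUBIC)
o=np.zeros((590,800,3),np.uint8); o[:a.shape[0],:a.shape[1]]=a[:590]; bb=b[:, :800-a.shape[1]]; o[:bb.shape[0],a.shape[1]:a.shape[1]+bb.shape[1]]=bb
cv2.imwrite("pics/crop0.png",o)
# deck corners check
c=imaging.get_image("top")
for yaw in [-.08,-.04,0,.04]:
    r=R.from_euler('z',yaw).as_matrix(); o0=np.array([571,-399,0])-r@[46,88,0]
    print(yaw,o0.round(),[proj(c,o0+r@p).round(1).tolist() for p in ([118,132,130],[-118,132,130],[118,28,130],[-118,28,130],[-46,88,164])])
E
```

```text
-0.08 [ 518. -483.    0.] [[180.0, 350.6], [287.4, 339.9], [185.2, 397.4], [292.6, 387.6], [256.5, 365.8]]
-0.04 [ 522. -485.    0.] [[180.7, 349.2], [288.5, 342.9], [184.0, 396.1], [291.8, 390.7], [256.7, 367.5]]
0 [ 525. -487.    0.] [[181.4, 347.9], [289.4, 345.8], [182.8, 394.9], [290.8, 393.7], [256.8, 369.2]]
0.04 [ 529. -489.    0.] [[182.2, 346.6], [290.3, 348.9], [181.7, 393.6], [289.7, 396.7], [256.8, 371.0]]
```

View pics/crop0.png

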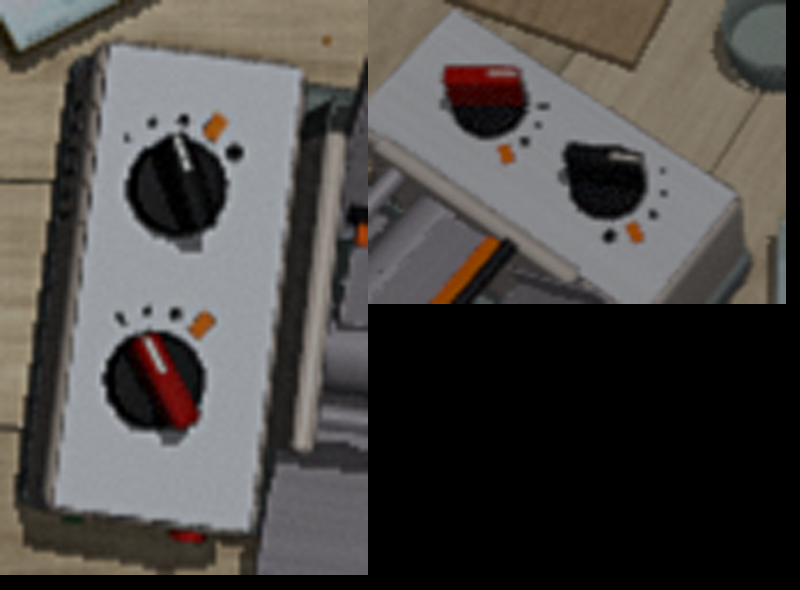

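```bash
python3 - <<'E'
from h import *
from scipy.optimize import least_squares
L={"b":(46+35*np.cos(.45),88-35*np.sin(.45),130),"r":(-46+35*np.cos(.6),88-35*np.sin(.6),130),"sb":(46,88,141),"sr":(-46,88,141)}
obs=[]
for n,boxes in {"top":{"b":(195,208,370,383),"r":(240,252,368,380)},"scene":{"b":(280,293,227,242),"r":(258,270,196,210)}}.items():
    c=imaging.get_image(n); hsv=cv2.cvtColor(c["pixels"],cv2.COLOR_RGB2HSV).astype(int)
    for k,(a,b,d,e) in boxes.items():
        h=hsv[a:b,d:e]; w=((h[...,0]>5)&(h[...,0]<25))*np.clip(h[...,1]-70,0,None)
        i,j=np.indices(w.shape); p=(a+(w*i).sum()/w.sum(),d+(w*j).sum()/w.sum()); obs.append((n,c,L[k],p,k)); 
    if n=="top":
        obs+=[(n,c,L["sb"],(175+186/4.6-.5,330+177/4.6-.5),"sb"),(n,c,L["sr"],(175+380/4.6-.5,330+155/4.6-.5),"sr")]
f=lambda v,O:np.concatenate([proj(c,np.r_[v[:2],0]+R.from_euler('z',v[2]).apply(l))-p for n,c,l,p,k in O])
for O in (obs,[o for o in obs if o[0]=="top"],[o for o in obs if o[0]=="scene"]):
    s=least_squares(f,[520,-483,-.08],args=(O,)); v=s.x
    print(v.round(3),s.fun.round(1).tolist(),[(np.r_[v[:2],0]+R.from_euler('z',v[2]).apply(q)).round(1).tolist() for q in ((46,88,164),(-46,88,164))])
E
```

```text
[ 5.14375e+02 -4.82280e+02 -1.03000e-01] [-0.1, -0.2, 0.0, -0.3, 0.1, 0.3, 0.1, 0.1, 0.0, -0.1, 0.2, 0.1] [[569.2, -399.5, 164.0], [477.7, -390.0, 164.0]]
[ 5.14444e+02 -4.82352e+02 -1.03000e-01] [-0.1, -0.2, 0.0, -0.3, 0.0, 0.4, 0.0, 0.1] [[569.2, -399.5, 164.0], [477.7, -390.1, 164.0]]
[ 5.14160e+02 -4.82074e+02 -1.04000e-01] [-0.1, -0.1, 0.1, 0.1] [[569.0, -399.3, 164.0], [477.5, -389.8, 164.0]]
```

Call:
{"op": "apply_moves", "data": {
  "rows": [
    {"hand":1,"delta_pos":[0,0,-150],"yaw":0},
    {"hand":1,"delta_pos":[0,0,-150],"yaw":0},
    {"hand":1,"delta_pos":[0,0,-150],"yaw":0},
    {"hand":1,"delta_pos":[0,0,-150],"yaw":0},
    {"hand":1,"delta_pos":[0,0,-150],"yaw":0}
  ]
}}

```text
clock: 1.57
position: [227.0, 584.4, 388.6]
ee_rot: [0.983, -0.184, 0.001, -0.007]
contact_force: [0.0, 0.3, 0.6]
gripper_width: 85.4
grasp_force: 0.0
```

Call:
{"op": "apply_moves", "data": {
  "rows": [
    {"hand":1,"delta_pos":[28,33,0],"yaw":0.1},
    {"hand":1,"delta_pos":[56,66,0],"yaw":0.2},
    {"hand":1,"delta_pos":[84,99,0],"yaw":0.3},
    {"hand":1,"delta_pos":[112,132,0],"yaw":0.4},
    {"hand":1,"delta_pos":[140,165,0],"yaw":0.5},
    {"hand":1,"delta_pos":[168,198,0],"yaw":0.6},
    {"hand":1,"delta_pos":[196,231,0],"yaw":0.7},
    {"hand":1,"delta_pos":[224,264,0],"yaw":0.8},
    {"hand":1,"delta_pos":[252,297,0],"yaw":0.9},
    {"hand":1,"delta_pos":[280,330,0],"yaw":1.0},
    {"hand":1,"delta_pos":[308,363,0],"yaw":1.1},
    {"hand":1,"delta_pos":[336,396,0],"yaw":1.2}
  ]
}}

```text
clock: 2.57
position: [389.5, 108.3, 380.7]
ee_rot: [-0.706, 0.708, -0.0, 0.001]
contact_force: [0.7, 0.4, 0.4]
gripper_width: 85.1
grasp_force: 0.0
```

```bash
cat > d.py <<'E'
import sys
from h import *
# usage: d.py x y z theta -> delta in tool axes (levelled) ; theta = world angle of tool x
def go(x,y,z,th):
    s=read_state(); M=R.from_quat(s["ee_rot"]).as_matrix(); p=np.array(s["position"])
    t=np.arctan2(M[1,0],M[0,0]); M0=np.array([[np.cos(t),np.sin(t),0],[np.sin(t),-np.cos(t),0],[0,0,-1]])
    print("t",s["clock"],"p",p.round(1),"th",round(t,3),"tilt",M[2].round(3),"j",np.round(s["joints"],2),"w",round(s["gripper_width"],1),"F",np.round(s["contact_force"],1),np.round(s["wrist_torque"],2))
    print("delta",(M0.T@(np.array([x,y,z])-p)).round(1),"yaw",round((t-th+np.pi)%(2*np.pi)-np.pi,3))
go(*map(float,sys.argv[1:]))
E
python3 d.py 569.1 -399.4 380 -2.795
```

```text
t 2.5667 p [389.5 108.3 380.7] th -1.574 tilt [-0.001 -0.001 -1.   ] j [ 0.68 -0.09 -0.19 -0.   -1.46 -0.68] w 85.1 F [0.7 0.4 0.4] [ 0.04 -0.1  -0.03]
delta [ 507.1 -181.2    0.7] yaw 1.221
```

Call:
{"op": "apply_moves", "data": {
  "rows": [
    {"hand":0.7,"delta_pos":[39,-14,0],"yaw":0.1},
    {"hand":0.6,"delta_pos":[78,-28,0],"yaw":0.2},
    {"hand":0.5,"delta_pos":[117,-42,0],"yaw":0.3},
    {"hand":0.4,"delta_pos":[156,-56,0],"yaw":0.4},
    {"hand":0.3,"delta_pos":[195,-70,0],"yaw":0.5},
    {"hand":0.2,"delta_pos":[234,-84,0],"yaw":0.6},
    {"hand":0.2,"delta_pos":[273,-98,0],"yaw":0.7},
    {"hand":0.2,"delta_pos":[312,-112,0],"yaw":0.8},
    {"hand":0.2,"delta_pos":[351,-126,0],"yaw":0.9},
    {"hand":0.2,"delta_pos":[390,-140,0],"yaw":1.0},
    {"hand":0.2,"delta_pos":[429,-154,0],"yaw":1.1},
    {"hand":0.2,"delta_pos":[468,-168,0],"yaw":1.22}
  ]
}}

```text
clock: 3.57
position: [558.3, -359.6, 380.0]
ee_rot: [-0.172, 0.985, 0.0, -0.0]
contact_force: [1.9, 0.4, 1.1]
gripper_width: 51.1
grasp_force: 0.0
```

Call:
{"op": "apply_moves", "data": {
  "rows": [
    {"hand":0,"delta_pos":[0,0,0],"yaw":0},
    {"hand":0,"delta_pos":[0,0,0],"yaw":0},
    {"hand":0,"delta_pos":[0,0,0],"yaw":0},
    {"hand":0,"delta_pos":[0,0,0],"yaw":0}
  ]
}}

```text
clock: 3.9
position: [557.9, -356.7, 381.3]
ee_rot: [-0.176, 0.984, -0.0, 0.0]
contact_force: [0.5, 0.6, 0.6]
gripper_width: 42.9
grasp_force: 0.0
```

```bash
python3 d.py 569.1 -399.4 240 -2.795
```

```text
t 3.9 p [ 557.9 -356.7  381.3] th -2.788 tilt [-0.001 -0.001 -1.   ] j [-0.33  0.4   0.4   0.   -1.57 -0.89] w 42.9 F [0.5 0.6 0.6] [ 0.02  0.   -0.01]
delta [  4.3 -43.9 141.3] yaw 0.007
```

Call:
{"op": "apply_moves", "data": {
  "rows": [
    {"hand":0,"delta_pos":[4,-44,0],"yaw":0.007},
    {"hand":0,"delta_pos":[4,-44,35],"yaw":0.007},
    {"hand":0,"delta_pos":[4,-44,70],"yaw":0.007},
    {"hand":0,"delta_pos":[4,-44,105],"yaw":0.007},
    {"hand":0,"delta_pos":[4,-44,140],"yaw":0.007},
    {"hand":0,"delta_pos":[4,-44,140],"yaw":0.007},
    {"hand":0,"delta_pos":[4,-44,140],"yaw":0.007},
    {"hand":0,"delta_pos":[4,-44,140],"yaw":0.007}
  ]
}}

```text
clock: 4.57
position: [570.8, -400.3, 244.4]
ee_rot: [-0.172, 0.985, -0.002, 0.002]
contact_force: [-0.1, 0.0, 0.8]
gripper_width: 42.6
grasp_force: 0.0
```

```bash
python3 d.py 569.1 -399.4 172 -2.795
```

```text
t 4.5667 p [ 570.8 -400.3  244.4] th -2.795 tilt [-0.003 -0.005 -1.   ] j [-0.38  0.5   0.23  0.   -1.29 -0.85] w 42.6 F [-0.1  0.   0.8] [-0.02 -0.07 -0.09]
delta [ 1.3  1.5 72.4] yaw -0.0
```

Call:
{"op": "apply_moves", "data": {
  "rows": [
    {"hand":0,"delta_pos":[1,1,20],"yaw":0},
    {"hand":0,"delta_pos":[1,1,40],"yaw":0},
    {"hand":0,"delta_pos":[1,1,60],"yaw":0},
    {"hand":0,"delta_pos":[1,1,69],"yaw":0},
    {"hand":0,"delta_pos":[1,1,69],"yaw":0},
    {"hand":0,"delta_pos":[1,1,69],"yaw":0},
    {"hand":0,"delta_pos":[1,1,69],"yaw":0}
  ]
}}

```text
clock: 5.15
position: [569.6, -400.3, 174.4]
ee_rot: [-0.172, 0.985, -0.002, 0.002]
contact_force: [0.3, 0.0, 0.4]
gripper_width: 42.9
grasp_force: 0.0
```

```bash
python3 d.py 569.1 -399.4 172 -2.795
```

```text
t 5.15 p [ 569.6 -400.3  174.4] th -2.796 tilt [-0.003 -0.004 -1.   ] j [-0.38  0.54  0.12  0.   -1.15 -0.85] w 42.9 F [0.3 0.  0.4] [ 0.05 -0.05 -0.  ]
delta [0.2 1.  2.4] yaw -0.001
```

Call:
{"op": "apply_moves", "data": {
  "rows": [
    {"hand":0,"delta_pos":[0,1,2],"yaw":0},
    {"hand":-0.3,"delta_pos":[0,1,2],"yaw":0},
    {"hand":-0.6,"delta_pos":[0,1,2],"yaw":0},
    {"hand":-1,"delta_pos":[0,1,2],"yaw":0},
    {"hand":-1,"delta_pos":[0,1,2],"yaw":0},
    {"hand":-1,"delta_pos":[0,1,2],"yaw":0},
    {"hand":-1,"delta_pos":[0,1,2],"yaw":0},
    {"hand":-1,"delta_pos":[0,1,2],"yaw":0},
    {"hand":-1,"delta_pos":[0,1,2],"yaw":0}
  ]
}}

```text
clock: 5.9
position: [569.0, -400.9, 170.8]
ee_rot: [-0.171, 0.985, -0.002, 0.001]
contact_force: [0.6, -4.8, -0.4]
gripper_width: 9.9
grasp_force: 58.6
```

```bash
python3 d.py 569.1 -399.4 172 -2.795
```

```text
t 5.9 p [ 569.  -400.9  170.8] th -2.797 tilt [-0.002 -0.005 -1.   ] j [-0.38  0.54  0.11  0.   -1.14 -0.85] w 9.9 F [ 0.6 -4.8 -0.4] [-1.51 -0.38  0.06]
delta [-0.6  1.4 -1.2] yaw -0.002
```

Call:
{"op": "apply_moves", "data": {
  "rows": [
    {"hand":-1,"delta_pos":[0,0,0],"yaw":0.1},
    {"hand":-1,"delta_pos":[0,0,0],"yaw":0.2},
    {"hand":-1,"delta_pos":[0,0,0],"yaw":0.3},
    {"hand":-1,"delta_pos":[0,0,0],"yaw":0.4},
    {"hand":-1,"delta_pos":[0,0,0],"yaw":0.5},
    {"hand":-1,"delta_pos":[0,0,0],"yaw":0.6},
    {"hand":-1,"delta_pos":[0,0,0],"yaw":0.7},
    {"hand":-1,"delta_pos":[0,0,0],"yaw":0.8},
    {"hand":-1,"delta_pos":[0,0,0],"yaw":0.88},
    {"hand":-1,"delta_pos":[0,0,0],"yaw":0.91},
    {"hand":-1,"delta_pos":[0,0,0],"yaw":0.91},
    {"hand":-1,"delta_pos":[0,0,0],"yaw":0.91}
  ]
}}

```text
clock: 6.9
position: [569.1, -400.4, 170.8]
ee_rot: [0.278, 0.96, -0.001, 0.002]
contact_force: [1.6, -5.2, 1.4]
gripper_width: 9.7
grasp_force: 59.0
```

```bash
python3 d.py 569.1 -399.4 172 -3.695; python3 - <<'E'
from h import *
c=imaging.get_image("top");d=imaging.get_image("scene")
a=c["pixels"][175:300,300:430];b=d["pixels"][200:325,150:280]
cv2.imwrite("pics/a1.png",cv2.resize(np.hstack([a,b])[:,:,::-1],None,fx=3,fy=3,interpolation=cv2.INTER_CUBIC))
E
```

```text
t 6.9 p [ 569.1 -400.4  170.8] th 2.577 tilt [-0.005 -0.001 -1.   ] j [-0.38  0.54  0.11  0.   -1.14 -1.76] w 9.7 F [ 1.6 -5.2  1.4] [-1.54 -0.52 -0.04]
delta [ 0.5  0.9 -1.2] yaw -0.011
```

View pics/a1.png

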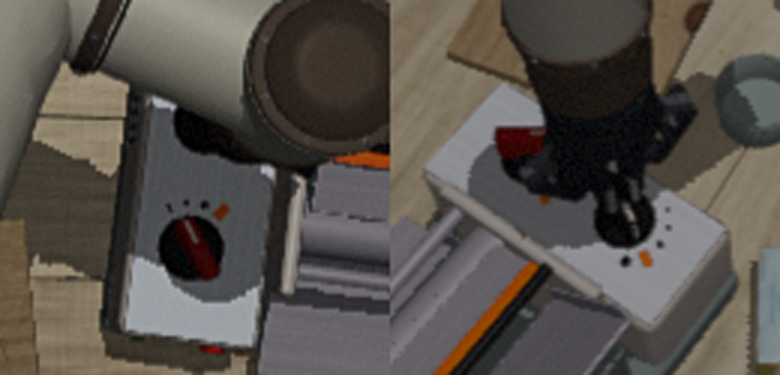

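Call:
{"op": "apply_moves", "data": {
  "rows": [
    {"hand":-0.5,"delta_pos":[0,0,0],"yaw":0},
    {"hand":0,"delta_pos":[0,0,0],"yaw":0},
    {"hand":0,"delta_pos":[0,0,0],"yaw":0},
    {"hand":0,"delta_pos":[0,0,0],"yaw":0},
    {"hand":0,"delta_pos":[0,0,0],"yaw":0},
    {"hand":0,"delta_pos":[0,0,0],"yaw":0},
    {"hand":0,"delta_pos":[0,0,-20],"yaw":0},
    {"hand":0,"delta_pos":[0,0,-40],"yaw":0},
    {"hand":0,"delta_pos":[0,0,-60],"yaw":0},
    {"hand":0,"delta_pos":[0,0,-70],"yaw":0},
    {"hand":0,"delta_pos":[0,0,-70],"yaw":0}
  ]
}}

```text
clock: 7.92
position: [569.0, -399.2, 242.8]
ee_rot: [0.279, 0.96, -0.001, 0.003]
contact_force: [0.1, 0.0, 0.8]
gripper_width: 42.8
grasp_force: 0.0
```

```bash
python3 d.py 477.6 -390 241 -2.645
```

```text
t 7.9167 p [ 569.  -399.2  242.8] th 2.577 tilt [-0.006  0.    -1.   ] j [-0.38  0.5   0.22  0.   -1.29 -1.76] w 42.8 F [0.1 0.  0.8] [-0.07 -0.04  0.01]
delta [ 82.2 -41.2   1.8] yaw -1.061
```

Call:
{"op": "apply_moves", "data": {
  "rows": [
    {"hand":0,"delta_pos":[20,-10,0],"yaw":-0.12},
    {"hand":0,"delta_pos":[40,-20,0],"yaw":-0.24},
    {"hand":0,"delta_pos":[60,-30,0],"yaw":-0.36},
    {"hand":0,"delta_pos":[80,-40,0],"yaw":-0.48},
    {"hand":0,"delta_pos":[82,-41,0],"yaw":-0.6},
    {"hand":0,"delta_pos":[82,-41,0],"yaw":-0.72},
    {"hand":0,"delta_pos":[82,-41,0],"yaw":-0.84},
    {"hand":0,"delta_pos":[82,-41,0],"yaw":-0.96},
    {"hand":0,"delta_pos":[82,-41,0],"yaw":-1.061},
    {"hand":0,"delta_pos":[82,-41,0],"yaw":-1.061},
    {"hand":0,"delta_pos":[82,-41,0],"yaw":-1.061},
    {"hand":0,"delta_pos":[82,-41,0],"yaw":-1.061}
  ]
}}

```text
clock: 8.92
position: [476.5, -389.1, 238.7]
ee_rot: [-0.244, 0.97, 0.001, -0.0]
contact_force: [-1.4, -1.1, 0.5]
gripper_width: 42.5
grasp_force: 0.0
```

```bash
python3 d.py 477.6 -390 172 -2.645;  python3 - <<'E'
from h import *
c=imaging.get_image("top");d=imaging.get_image("scene")
a=c["pixels"][175:300,300:430];b=d["pixels"][200:325,150:280]
cv2.imwrite("pics/a2.png",cv2.resize(np.hstack([a,b])[:,:,::-1],None,fx=3,fy=3,interpolation=cv2.INTER_CUBIC))
E
```

```text
t 8.9167 p [ 476.5 -389.1  238.7] th -2.648 tilt [ 0.001  0.001 -1.   ] j [-0.42  0.36 -0.   -0.   -1.21 -0.65] w 42.5 F [-1.4 -1.1  0.5] [-0.    0.    0.02]
delta [-0.6 -1.3 66.7] yaw -0.003
```

View pics/a2.png

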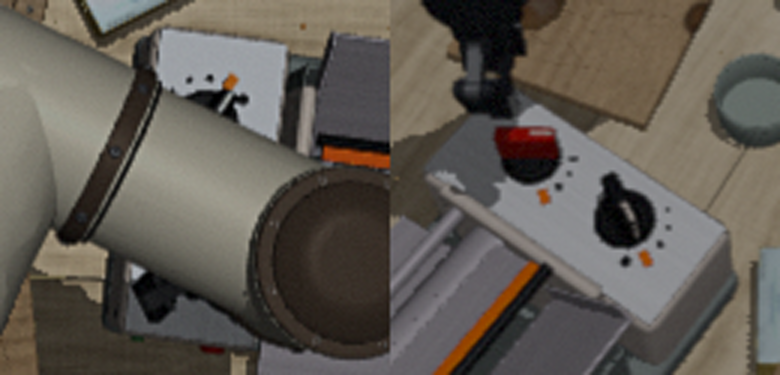

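The black pointer now lines up with its orange mark (top crop 230,85; scene crop 640,255), and the red dial is still at rest. Next I descend on the red dial.

Call:
{"op": "apply_moves", "data": {
  "rows": [
    {"hand":0,"delta_pos":[0,-1,20],"yaw":0},
    {"hand":0,"delta_pos":[0,-1,40],"yaw":0},
    {"hand":0,"delta_pos":[0,-1,60],"yaw":0},
    {"hand":0,"delta_pos":[0,-1,68],"yaw":0},
    {"hand":0,"delta_pos":[0,-1,68],"yaw":0},
    {"hand":0,"delta_pos":[0,-1,68],"yaw":0},
    {"hand":0,"delta_pos":[0,-1,68],"yaw":0}
  ]
}}

```text
clock: 9.6
position: [478.0, -390.7, 172.9]
ee_rot: [-0.245, 0.969, -0.001, 0.001]
contact_force: [0.3, -0.1, -0.1]
gripper_width: 42.7
grasp_force: 0.0
```

```bash
python3 d.py 477.6 -390 171 -2.645
```

```text
t 9.6 p [ 478.  -390.7  172.9] th -2.646 tilt [-0.001 -0.002 -1.   ] j [-0.42  0.41 -0.1   0.   -1.06 -0.65] w 42.7 F [ 0.3 -0.1 -0.1] [-0.    0.01  0.  ]
delta [0.  0.9 1.9] yaw -0.001
```

Call:
{"op": "apply_moves", "data": {
  "rows": [
    {"hand":0,"delta_pos":[0,1,1],"yaw":0},
    {"hand":-0.3,"delta_pos":[0,1,1],"yaw":0},
    {"hand":-0.6,"delta_pos":[0,1,1],"yaw":0},
    {"hand":-1,"delta_pos":[0,1,1],"yaw":0},
    {"hand":-1,"delta_pos":[0,1,1],"yaw":0},
    {"hand":-1,"delta_pos":[0,1,1],"yaw":0},
    {"hand":-1,"delta_pos":[0,1,1],"yaw":0},
    {"hand":-1,"delta_pos":[0,1,1],"yaw":0},
    {"hand":-1,"delta_pos":[0,1,1],"yaw":0}
  ]
}}

```text
clock: 10.35
position: [477.5, -390.2, 172.3]
ee_rot: [-0.246, 0.969, -0.002, 0.001]
contact_force: [-0.9, -0.7, 4.8]
gripper_width: 0.2
grasp_force: 2.8
```

```bash
python3 d.py 477.6 -390 171 -2.645
```

```text
t 10.35 p [ 477.5 -390.2  172.3] th -2.645 tilt [-0.001 -0.004 -1.   ] j [-0.42  0.41 -0.1   0.   -1.05 -0.65] w 0.2 F [-0.9 -0.7  4.8] [-0.25  0.03 -0.01]
delta [-0.2  0.1  1.3] yaw -0.0
```

```bash
python3 - <<'E'
from h import *
c=imaging.get_image("top");d=imaging.get_image("scene")
a=c["pixels"][175:300,300:430];b=d["pixels"][200:325,150:280]
cv2.imwrite("pics/a3.png",cv2.resize(np.hstack([a,b])[:,:,::-1],None,fx=3,fy=3,interpolation=cv2.INTER_CUBIC))
E
```

```text
(no output)
```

View pics/a3.png

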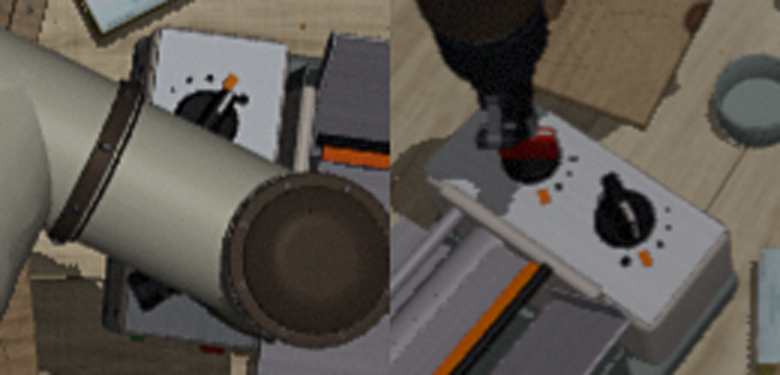

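```bash
python3 - <<'E'
from h import *
s=read_state();p=np.array(s["position"]);M=R.from_quat(s["ee_rot"]).as_matrix()
d=imaging.get_image("scene");c=imaging.get_image("top")
x0,y0,k=165,215,9
b=cv2.resize(d["pixels"][y0:y0+62,x0:x0+88][:,:,::-1],None,fx=k,fy=k,interpolation=cv2.INTER_CUBIC)
for off,col in ((0,(0,255,0)),(6,(255,255,0)),(25,(255,0,255))):
    r=proj(d,p+M@[0,0,off]); cv2.circle(b,(int((r[1]-x0+.5)*k),int((r[0]-y0+.5)*k)),4,col,1)
for z in (141,164,173):
    r=proj(d,[477.6,-390,z]); cv2.drawMarker(b,(int((r[1]-x0+.5)*k),int((r[0]-y0+.5)*k)),(0,255,255),0,10,1)
cv2.imwrite("pics/a4.png",b)
print(s["gripper_width"],s["grasp_force"],p,s["contact_force"])
for n in("scene","top"):
  for q in("scraper_dial_grip","gap_selector_grip"): print(n,q,[(round(r["score"],2),np.round(r["location"],1)) for r in nets.pinpoint(n,q)[:2]])
E
```

```text
0.24950396740247072 2.797672525048256 [ 477.52196394 -390.18930175  172.28987047] [ 0.29269432 -1.174069    5.80000149]
scene scraper_dial_grip [(0.62, array([244.5, 193.8]))]
scene gap_selector_grip [(0.86, array([267.1, 229.3]))]
top scraper_dial_grip []
top gap_selector_grip [(0.5, array([215.2, 367.9]))]
```

View pics/a4.png

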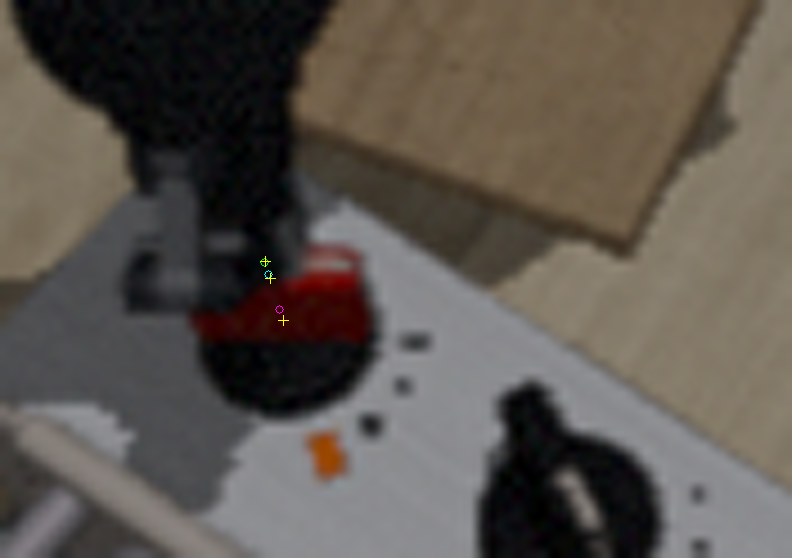

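```bash
python3 - <<'E'
from h import *
d=imaging.get_image("scene")
def cr(p): r=proj(d,p); return [round((r[1]-150)*3+390),round((r[0]-200)*3)]
def show(n,p,th,w):
    y=np.array([np.sin(th),-np.cos(th),0])
    print(n,"tip",cr(np.add(p,[0,0,-25])),"tcp",cr(p),"fingers tips",[cr(np.add(p,[0,0,-25])+s*w/2*y) for s in(1,-1)],[ (s*w/2*y).round() for s in (1,-1)])
show("a2",[476.5,-389.1,238.7],-2.648,42)
show("a1",[569.1,-400.4,170.8],2.577,13)
show("a3",[477.5,-390.2,172.3],-2.645,13)
s=read_state(); print(s)
E
```

```text
a2 tip [513, 102] tcp [507, 85] fingers tips [[516, 77], [510, 128]] [array([-10.,  18.,   0.]), array([ 10., -18.,  -0.])]
a1 tip [621, 212] tcp [618, 197] fingers tips [[629, 208], [613, 215]] [array([3., 5., 0.]), array([-3., -5., -0.])]
a3 tip [527, 147] tcp [522, 131] fingers tips [[528, 139], [526, 154]] [array([-3.,  6.,  0.]), array([ 3., -6., -0.])]
{'clock': 10.8, 'joints': array([-0.4223276 ,  0.41355867, -0.10017757,  0.00149989, -1.05364055,
       -0.65285726]), 'joint_vel': array([ 5.14395557e-04, -1.00818965e-03, -8.55867307e-04,  8.70578251e-04,
       -7.94743377e-05, -9.42303311e-04]), 'joint_efforts': array([ 5.29103167e-01, -3.61338043e+01,  1.55641901e+01,  2.90399171e+00,
       -2.89634289e-02,  2.00247749e-03]), 'position': array([ 477.52521778, -390.20356286,  172.30057317]), 'ee_rot': array([-2.45635254e-01,  9.69360600e-01, -1.57331445e-03,  9.34744394e-04]), 'contact_force': array([ 1.46747846, -1.37621267,  5.56309454]), 'wrist_torque': array([-0.30550981,  0.11885384, -0.02484295]), 'grasp_force': 2.7970075607299805, 'gripper_width': -0.04943133877046355}
```

```bash
python3 - <<'E'
from h import *
s=read_state();p=np.array(s["position"]);M=R.from_quat(s["ee_rot"]).as_matrix()
d=imaging.get_image("scene")
x0,y0,k=160,195,10
im=(255*(d["pixels"]/255.)**.45).astype(np.uint8)
b=cv2.resize(im[y0:y0+60,x0:x0+58][:,:,::-1],None,fx=k,fy=k,interpolation=cv2.INTER_CUBIC)
P=lambda q:tuple(int(v) for v in ((proj(d,q)[::-1]-[x0,y0]+.5)*k))
for y in (-16,16):   # predicted finger outer/near box: pads 22 wide
    pts=[P(p+M@np.array([x,y,z])) for x,z in((-11,-10),(11,-10),(11,25),(-11,25))]
    cv2.polylines(b,[np.array(pts)],True,(0,255,0) if y<0 else (255,0,255),1)
cv2.imwrite("pics/a5.png",b)
E
```

```text
(no output)
```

View pics/a5.png

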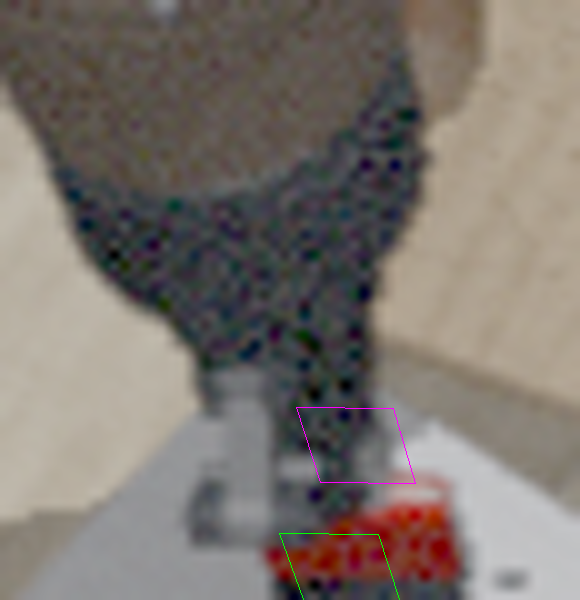

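```bash
cat > fr.py <<'E'
import sys
from h import *
d=imaging.get_image("scene"); np.save(f"f_{sys.argv[1]}.npy",d["pixels"]); s=read_state(); np.save(f"p_{sys.argv[1]}.npy",np.r_[s["position"],s["ee_rot"]])
print(s["clock"],s["position"].round(1),round(s["gripper_width"],1),s["contact_force"].round(1))
E
python3 fr.py closed
```

```text
10.9 [ 477.5 -390.2  172.3] 0.2 [ 1.1 -1.2  5.2]
```

Call:
{"op": "apply_moves", "data": {
  "rows": [
    {"hand":0,"delta_pos":[0,0,0],"yaw":0},
    {"hand":0,"delta_pos":[0,0,0],"yaw":0},
    {"hand":0,"delta_pos":[0,0,0],"yaw":0},
    {"hand":0,"delta_pos":[0,0,0],"yaw":0},
    {"hand":0,"delta_pos":[0,0,0],"yaw":0},
    {"hand":0,"delta_pos":[0,0,0],"yaw":0}
  ]
}}

```text
clock: 11.4
position: [476.6, -389.2, 170.0]
ee_rot: [-0.245, 0.969, 0.0, -0.0]
contact_force: [-0.9, 0.1, 0.0]
gripper_width: 42.4
grasp_force: 0.0
```

```bash
python3 fr.py open
```

```text
11.45 [ 476.6 -389.3  170.1] 42.4 [ 0.2  0.  -0. ]
```

Call:
{"op": "apply_moves", "data": {
  "rows": [
    {"hand":0,"delta_pos":[0,0,-35],"yaw":0},
    {"hand":0,"delta_pos":[0,0,-70],"yaw":0},
    {"hand":0,"delta_pos":[0,0,-70],"yaw":0},
    {"hand":0,"delta_pos":[0,0,-70],"yaw":0}
  ]
}}

```text
clock: 11.78
position: [477.8, -390.0, 243.1]
ee_rot: [-0.245, 0.969, -0.002, 0.002]
contact_force: [-0.3, -0.1, -0.3]
gripper_width: 42.7
grasp_force: 0.0
```

```bash
python3 fr.py hover; python3 - <<'E'
from h import *
d=imaging.get_image("scene")
base=cv2.imread("pics/scene0.png")[:,:,::-1].astype(int)
# red knob orientation: dominant direction of red pixels at top plane
for n in("base","closed","open","hover"):
    im=base if n=="base" else np.load(f"f_{n}.npy").astype(int)
    m=(im[...,0]>70)&(im[...,0]>2.2*im[...,1]); m[:235]=0;m[275:]=0;m[:,:170]=0;m[:,230:]=0
    r,c=np.nonzero(m); print(n,len(r),r.min(),r.max(),c.min(),c.max(),r.mean().round(1),c.mean().round(1))
    if n!="base":
        df=np.abs(im-base).sum(2)[205:262,165:215]; br=im.sum(2)[205:262,165:215]
        print("\n".join("".join("." if a<60 else ("#" if v<120 else "+" if v<260 else "o") for a,v in zip(ra,rv)) for ra,rv in zip(df[::2],br[::2])))
E
```

```text
11.8333 [ 476.9 -389.3  241. ] 42.6 [-0.4  0.2 -1.4]
base 63 243 246 185 204 244.8 193.0
closed 17 245 247 197 204 245.8 200.8
######################################+...........
######################################............
#####################################+............
######################################+...........
#####################################+............
.####################################+............
.+##################################+.............
..+################################+..............
...+#############################+................
.....+###########################+................
.......+########################+.................
..........o+####################+.................
............+####################.................
..............###################+++..............
..............+###+++############++++++++.........
..............o##++++############++++++++++++++...
.............+++++++++###########++++o.+++++++++++
...........+++++++++++############+o.......+++++++
.........o++++++++++++#++++####+++o...........++++
....
[... 2836 characters left out ...]
############+++++oo....+++++++++++...
.........+++++++++########+++o..........++++++++++
......+++++++++++++++++++++o...............+++++++
..+++++++++++++++++++++++++o..................++++
++++++++++++++++++++#.###........................+
++++++++++++++++++++#.............................
++++++++++++++++++++..............................
++++++++++++++++++++..............................
+++++++++++++++++++...............................
+++++++++++++++++++...............................
+++++++++++++++++++++++...........................
o.o.oo++++++++++++++++++..........................
.......o+++++++++++++++o..........................
.........o++++++++++o.o...........................
```

```bash
python3 - <<'E'
from h import *
out=[]
d=imaging.get_image("scene")
for n in("open","closed","hover"):
    p=np.load(f"p_{n}.npy"); M=R.from_quat(p[3:]).as_matrix(); w={"open":42,"closed":0,"hover":42}[n]
    im=(255*(np.load(f"f_{n}.npy")/255.)**.4).astype(np.uint8)[:,:,::-1]
    x0,y0,k=163,200,8
    if n=="hover": y0=185
    b=cv2.resize(im[y0:y0+72,x0:x0+33*1],None,fx=k,fy=k,interpolation=cv2.INTER_CUBIC)[:,:264]
    P=lambda q:tuple(int(v) for v in ((proj(d,q)[::-1]-[x0,y0]+.5)*k))
    for s in(-1,1): 
        for x in (-11,11): cv2.circle(b,P(p[:3]+M@np.array([x,s*w/2,25])),2,(0,255,0) if s<0 else (255,0,255),-1)
    out.append(b)
cv2.imwrite("pics/mos.png",np.hstack(out))
E
```

```text
(no output)
```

View pics/mos.png

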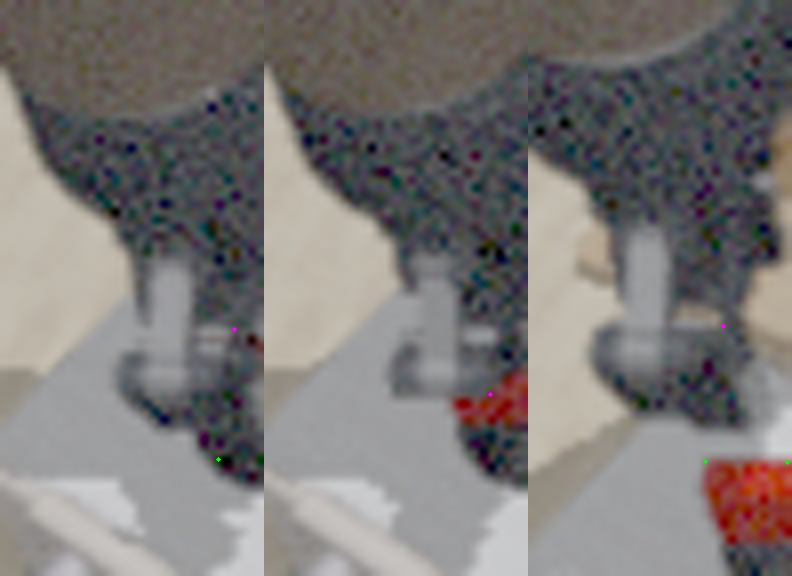

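Call:
{"op": "apply_moves", "data": {
  "rows": [
    {"hand":0,"delta_pos":[0,-1,20],"yaw":0},
    {"hand":0,"delta_pos":[0,-1,40],"yaw":0},
    {"hand":0,"delta_pos":[0,-1,60],"yaw":0},
    {"hand":0,"delta_pos":[0,-1,70],"yaw":0},
    {"hand":0,"delta_pos":[0,-1,76],"yaw":0},
    {"hand":0,"delta_pos":[0,-1,80],"yaw":0},
    {"hand":0,"delta_pos":[0,-1,80],"yaw":0}
  ]
}}

```text
clock: 12.52
position: [477.1, -390.2, 159.9]
ee_rot: [-0.245, 0.969, 0.0, -0.0]
contact_force: [0.7, 0.1, -0.3]
gripper_width: 42.4
grasp_force: 0.0
```

Call:
{"op": "apply_moves", "data": {
  "rows": [
    {"hand":0,"delta_pos":[0,0,3],"yaw":0},
    {"hand":0,"delta_pos":[0,0,6],"yaw":0},
    {"hand":0,"delta_pos":[0,0,6],"yaw":0}
  ]
}}

```text
clock: 12.77
position: [477.2, -390.2, 154.6]
ee_rot: [-0.245, 0.969, -0.0, 0.0]
contact_force: [0.6, 0.9, -1.3]
gripper_width: 42.7
grasp_force: 0.0
```

```bash
python3 d.py 477.6 -391 150 -2.645
```

```text
t 12.7667 p [ 477.2 -390.2  154.6] th -2.646 tilt [-0. -0. -1.] j [-0.42  0.43 -0.12 -0.   -1.02 -0.65] w 42.7 F [ 0.6  0.9 -1.3] [-0.02 -0.02  0.04]
delta [ 0.1 -0.9  4.6] yaw -0.001
```

No contact, although by the stated 25 mm the tips would now be inside the deck. So the tips really stand about 20 mm higher than stated, and the first try closed on top of the bar. I'll close from here.

Call:
{"op": "apply_moves", "data": {
  "rows": [
    {"hand":0,"delta_pos":[0,-1,2],"yaw":0},
    {"hand":-0.3,"delta_pos":[0,-1,2],"yaw":0},
    {"hand":-0.6,"delta_pos":[0,-1,2],"yaw":0},
    {"hand":-1,"delta_pos":[0,-1,2],"yaw":0},
    {"hand":-1,"delta_pos":[0,-1,2],"yaw":0},
    {"hand":-1,"delta_pos":[0,-1,2],"yaw":0},
    {"hand":-1,"delta_pos":[0,-1,2],"yaw":0},
    {"hand":-1,"delta_pos":[0,-1,2],"yaw":0},
    {"hand":-1,"delta_pos":[0,-1,2],"yaw":0}
  ]
}}

```text
clock: 13.52
position: [478.0, -391.6, 152.9]
ee_rot: [-0.245, 0.969, -0.001, 0.0]
contact_force: [1.0, -3.4, 2.0]
gripper_width: 12.1
grasp_force: 61.5
```

```bash
python3 d.py 477.6 -391 150 -2.645
```

```text
t 13.5167 p [ 478.  -391.6  152.9] th -2.646 tilt [-0.    -0.001 -1.   ] j [-0.42  0.43 -0.12  0.   -1.02 -0.65] w 12.1 F [ 1.  -3.4  2. ] [-0.97 -0.14  0.04]
delta [0.1 0.7 2.9] yaw -0.001
```

Call:
{"op": "apply_moves", "data": {
  "rows": [
    {"hand":-1,"delta_pos":[0,0,0],"yaw":0.11},
    {"hand":-1,"delta_pos":[0,0,0],"yaw":0.22},
    {"hand":-1,"delta_pos":[0,0,0],"yaw":0.33},
    {"hand":-1,"delta_pos":[0,0,0],"yaw":0.44},
    {"hand":-1,"delta_pos":[0,0,0],"yaw":0.55},
    {"hand":-1,"delta_pos":[0,0,0],"yaw":0.66},
    {"hand":-1,"delta_pos":[0,0,0],"yaw":0.77},
    {"hand":-1,"delta_pos":[0,0,0],"yaw":0.88},
    {"hand":-1,"delta_pos":[0,0,0],"yaw":0.99},
    {"hand":-1,"delta_pos":[0,0,0],"yaw":1.1},
    {"hand":-1,"delta_pos":[0,0,0],"yaw":1.2},
    {"hand":-1,"delta_pos":[0,0,0],"yaw":1.23}
  ]
}}

```text
clock: 14.52
position: [478.1, -391.5, 153.0]
ee_rot: [0.36, 0.933, -0.0, 0.001]
contact_force: [0.6, -2.8, 1.5]
gripper_width: 12.2
grasp_force: 61.5
```

Call:
{"op": "apply_moves", "data": {
  "rows": [
    {"hand":-1,"delta_pos":[0,0,0],"yaw":0},
    {"hand":-1,"delta_pos":[0,0,0],"yaw":0},
    {"hand":-1,"delta_pos":[0,0,0],"yaw":0},
    {"hand":-1,"delta_pos":[0,0,0],"yaw":0},
    {"hand":-1,"delta_pos":[0,0,0],"yaw":0}
  ]
}}

```text
clock: 14.93
position: [478.1, -391.5, 152.9]
ee_rot: [0.359, 0.933, -0.0, 0.001]
contact_force: [-0.0, -3.6, 2.2]
gripper_width: 12.3
grasp_force: 61.6
```

```bash
python3 d.py 477.6 -391 152 -3.845; python3 - <<'E'
from h import *
d=imaging.get_image("scene"); c=imaging.get_image("top")
base=cv2.imread("pics/scene0.png")[:,:,::-1].astype(int)
# red pixels of the bar: positions, expected bar end points at q=1.2 and q=0
for n,cam,im in(("scene",d,d["pixels"].astype(int)),("base",d,base)):
    m=(im[...,0]>45)&(im[...,0]>2*im[...,1]+5)&(im[...,0]>2*im[...,2]); m[:230]=0;m[280:]=0;m[:,:170]=0;m[:,225:]=0
    r,q=np.nonzero(m); print(n,len(r),[(int(a),int(q[r==a].min()),int(q[r==a].max())) for a in np.unique(r)])
for q in(0,.8,1.2):
    a=.6-q-.103; print(q,[proj(d,[477.6+s*23.5*np.cos(a),-391+s*23.5*np.sin(a),173]).round(1).tolist() for s in(1,-1)])
# black selector white line: bright pixels in skirt region of the scene
o=np.array([569.1,-400.7])
g=d["pixels"].astype(int).sum(2)
for q in(.9,1.35,1.8):
    a=.9-q-.103; print(q,[int(g[tuple(np.round(proj(d,[*(o+t*np.array([np.cos(a),np.sin(a)])),173])).astype(int))]) for t in(10,13,16,19,22)])
E
```

```text
t 14.9333 p [ 478.1 -391.5  152.9] th 2.408 tilt [-0.001 -0.    -1.   ] j [-0.42  0.43 -0.12  0.   -1.02 -1.88] w 12.3 F [-0.  -3.6  2.2] [-1.15 -0.37  0.26]
delta [0.7 0.  0.9] yaw -0.03
scene 95 [(236, 193, 194), (237, 190, 194), (238, 190, 194), (239, 191, 195), (240, 191, 195), (241, 191, 195), (242, 192, 196), (243, 192, 196), (244, 192, 196), (245, 193, 197), (246, 193, 197), (247, 193, 198), (248, 193, 198), (249, 194, 198), (250, 194, 199), (251, 193, 199), (252, 193, 199), (253, 194, 199), (254, 195, 200), (255, 195, 200), (256, 196, 200), (257, 196, 200), (258, 197, 199), (264, 200, 200), (265, 201, 201), (266, 201, 201)]
base 164 [(243, 185, 196), (244, 185, 195), (245, 185, 204), (246, 185, 204), (247, 186, 204), (248, 186, 204), (249, 186, 205), (250, 186, 205), (251, 187, 205), (252, 204, 204), (264, 200, 200), (265, 201, 201), (266, 201, 201)]
0 [[244.0, 204.1], [243.7, 183.3]]
0.8 [[250.6, 200.2], [237.2, 187.3]]
1.2 [[252.6, 196.5], [235.3, 191.0]]
0.9 [237, 69, 37, 12, 37]
1.35 [273, 231, 296, 244, 244]
1.8 [38, 24, 13, 1, 25]
```

```bash
python3 -c "
from bench import workorder; print(workorder.job_done())"
```

```text
the job is handed in; nothing more can be done
None
```

The job is handed in with the black selector at its orange cleaning mark and the red dial held at its third click under about 61 N of grip; the images and forces agree, but `job_done()` returned no verdict, and I did not re-measure the ramekins, tin and cheese at the end.

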